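# Open the spring jaw of a clamping jig to its marker

## Robot

A 6-joint arm with a two-finger parallel gripper is mounted at the origin on the work surface. World frame = base frame: x ahead of the robot, y to its left, z up, the work surface at z = 0. Lengths are in m, angles in rad, forces in N, time in s.
With the tool pointing down it reaches from about 0.35 to 0.95 m from the base axis. Payload 17.4 kg.
Tool frame: the origin (TCP) lies midway between the tips of the shut fingers; the grasp point (between the pads) lies 19 mm behind it; z points along the fingers, y is the line along which they close (so a half turn about z gives the same grasp; the last joint's range is limited). The gripper opens to 93 mm and grips with 3 to 60 N. Pads are 15 mm wide; open, the fingers measure 128 mm over their backs; the gripper's body (75 mm by 188 mm) begins 65 mm behind the grasp point.
Start: joints at [1.064, 0.116, 1.442, -0, 1.584, -0.038], TCP at [0.305, 0.602, 0.219] pointing down, gripper open.
Joint ranges: [-2.83, 2.83], [-0.83, 2.19], [0.07, 2.5], [-1.14, 4.28], [0.01, 3], [-2.97, 2.97]. Speed limits (rad/s): [1.89, 1.89, 2.22, 3.14, 3.14, 3.14].

## Interface

Orientations are given as a rotation vector (axis times angle).
In Python, from station import sensors, camera, camera_model, arm gives the robot as it stands.
- The arm moves only by the tool apply_moves, never from a script. Its argument "series" is a list of rows, each a list of 2 entries, a list of its own where there are three numbers: the shift along the tool's x, y, z in m, then the turn, a rotation vector about the tool's x, y, z in degrees. In form: [[[tx, ty, tz], [rx, ry, rz]], ...]. A call has 1 to 20 rows; each row shifts and turns the commanded pose from where the row before left it, along the tool's axes as they then stand; what a row does not reach is not made up. A row lasts 1/10 s, in which the tool goes at most 50 mm and 8.59 degrees, less where a joint would pass 70% of its speed; a pose out of reach is approached as far as the arm can. A call with a gripper value outside its range is refused whole. "hand" is the opening, from 0 (shut) to 1 (fully open), set as the call begins (left out, the last holds). The fingers move at their own pace and stop on an object; the grip force is fixed at half the most. Time passes only in rows, so rows that do not move let the fingers close. It gives the time, the measured TCP pose, the force, the opening and the grip force at its end, in the units of the state.
- sensors.state(): the state, without advancing time (a new reading comes with each control period).
- camera(name): name is "scene" or "top" or "wrist"; returns the picture (480x640x3 uint8, red, green, blue); there is no depth.
- camera_model(name): a dict with "K" (3x3 intrinsics, pixels), "R" (3x3) and "t" (3): a world point X has camera coordinates R X + t; the wrist camera has in their place "mount" (4x4, takes a point from camera to tool coordinates, whose origin is the TCP and whose axes are the flange's). Camera axes: x right, y down, z forward; pixel columns grow to the right and rows downward; lengths in m; the calibration is good to about 2 mm. A picture is of the moment at which its call begins: read the wrist's pose just before it. camera_model takes no time and is no camera call.
- arm.sign_off(): hands the job in; it is judged then, once.
The state is a dict: "time_s": time; "q": joint angles; "qd": joint speeds; "tau": joint torques, N m; "ee_pos": TCP position; "eef_rot": TCP orientation; "wrist_force": force on the tool from outside, world axes, zero at the start; "moment": the same for the moment, N m; "finger_gap": finger opening in m; "gripper_force": force on a finger pad.
Only numpy, scipy, OpenCV 4.12 (cv2) and the standard library are available. Lean on these libraries where they do the work, as an engineer would, in place of code of your own. Each camera call takes 0.05 s, during which the arm holds its last target. There are 200 camera calls.

## Task

Get the wooden clamping jig ready for the next strip. While the blue jaw is still closed, press the loose white plate down into its wooden frame until it lies level on the bed, flush with the frame all round; then pull the jaw back against its spring by the orange handle until its white pointer stands at the red marker. Finish while holding it there (do not let go, and jam nothing against it), with the plate still seated and without disturbing the other things on the table.

Things in the scene. Friction and masses are not known exactly. Their poses are not given: they have to be found in the camera images.
- jig: Jig fixed to the table: wooden base 300 x 160 x 18 mm; on its rear (+x) half a light-wood frame, behind it an aluminium fence (top 45 mm above the table); on its front (-x) half two steel guide rails (tops 34 mm above the table, 60 mm over both). Origin: centre of the base's underside, on the table. x runs from the handle end to the fence, y left, z up; turned up to 0.45 rad about z.
- bed (a point): Centre of the bed (floor) inside the frame, 18 mm above the table; axes as the jig's, 75 mm along the jig's +x from its origin. The frame is 114 x 114 mm inside and its top is 12 mm above the bed (30 mm above the table).
- plate: Loose white plate, blue cross on top, 110 x 110 x 12 mm, about 0.12 kg, in the frame. Origin: centre of its underside; z its normal. Starts 3 to 11 mm too high, askew, on two black supports 38 mm left and right of its middle; each sinks under about 5 N and stays where pushed: 10 to 20 N down on its middle seats it. Seated, its underside is on the bed, its top flush with the frame.
- jaw (a joint): How far the spring jaw is pulled open, in m: 0 closed (as at the start), growing as it slides along the jig's -x; stop at 0.065. A spring always pulls it shut: about 6 N when closed, 1.5 N more per 10 mm. Handle and pointer are rigid parts of the jaw.
- handle (a point): Middle of the jaw's orange handle: upright plate 14 mm thick (jig's x), 64 mm wide (y), from 40 to 82 mm above the table; this point 62 mm up. Jaw closed: 80 mm along the jig's -x from its origin. Behind it 57 mm of free space for a finger, then the blue jaw block (100 mm wide, top 56 mm above the table); in front nothing. Moves with the jaw.
- pointer (a point): Outer end of the white pointer (5 mm wide), which sticks out from the top of the blue jaw block's left end, 60 mm above the table; moves with the jaw; axes as the jig's.
- mark (a point): Middle of the top of the red marker, a block 10 mm wide (along the jig's x), 18 mm long and 18 mm high on the base's left edge beside the pointer's path; axes as the jig's. It stands 28 to 52 mm along the jig's -x from the closed pointer and does not move.
- strip: Bystander, loose, to be left alone: wood strip 160 x 30 x 12 mm, lying beside the jig on its left. Origin at its underside or middle.
- glue_jar: Bystander, loose, to be left alone: jar with a yellow cap, 52 mm across, 75 mm high, standing beside the jig on its right, level with the frame. Origin at its underside or middle.
- tape: Bystander, loose, to be left alone: cardboard-brown ring (tape roll) 68 mm across, 24 mm high, lying beside the jig on its right, near the handle. Origin at its underside or middle.
- spray: Bystander, loose, to be left alone: blue bottle 60 mm across, 190 mm high, standing at the far right. Origin at its underside or middle.
- screwdriver: Bystander, loose, to be left alone: screwdriver lying at the left. Origin at its underside or middle.
- hammer: Bystander, loose, to be left alone: hammer lying at the near right. Origin at its underside or middle.
- paint_tin: Bystander, loose, to be left alone: steel tin with a green label, 80 mm across, 90 mm high, standing at the far left. Origin at its underside or middle.
- mug: Bystander, loose, to be left alone: white mug, 80 mm across, 90 mm high, standing at the right. Origin at its underside or middle.
Things that resemble listed ones, but are neither listed nor needed, are in the scene too. Of the things like the plate, leave any that is green or purple; of the rest the smaller one is meant.

How it is judged:
On the way, in this order (a step that is already met when the one before it is completed fails the run):
1. the plate lies level on the bed, flush with the frame, the jaw still closed (z of plate in the frame of bed between -0.002 and 0.002 m and angle between plate's own z axis and vertical below 0.03 rad and value of joint jaw below 0.01 m), for 0.2 s.
2. the jaw is pulled open by the fingers until its pointer stands at the red marker (x of pointer in the frame of mark between -0.005 and 0.005 m and contact force between the fingers and jaw above 4 N), for 0.3 s.
At the end, for the whole second after the job is handed in: The plate's underside is within 2 mm of the bed and level within 0.03 rad, not touched by the robot; the pointer stands within 5 mm of the marker's middle (measured along the jig's x), the jaw is still, and the fingers hold it with more than 4 N, nothing else touching it (all of step 2 and z of plate in the frame of bed between -0.002 and 0.002 m and angle between plate's own z axis and vertical below 0.03 rad and contact force between jaw and plate below 0.3 N and contact force between jaw and strip below 0.3 N and contact force between jaw and glue_jar below 0.3 N and contact force between jaw and tape below 0.3 N and contact force between jaw and spray below 0.3 N and contact force between jaw and screwdriver below 0.3 N and contact force between jaw and hammer below 0.3 N and contact force between jaw and paint_tin below 0.3 N and contact force between jaw and mug below 0.3 N and velocity of joint jaw between -0.01 and 0.01 m/s and contact force between each of the arm, the fingers and plate below 0.5 N); the arm keeps its last pose, push and grip.
It fails at once if a bystander is moved by more than 30 mm or knocked over (distance of any of strip, glue_jar, tape, spray, screwdriver, hammer, paint_tin, mug from where it was at the start of the episode above 0.03 m or angle between any of glue_jar, spray, paint_tin, mug's own z axis and vertical above 0.5 rad).
It also fails if it takes over 45 s, if anything falls off the work surface, if the arm or the gripper's body presses on something with over 40 N, if the wrist force passes 120 N, or if a joint passes its speed limit or range.

## Working session

There is one attempt and no reset: what is moved stays moved. The work goes in short steps, Python scripts to look and compute and a tool call to move; the robot and the scene stay as the last step left them, time stands still between calls to the robot, and variables do not carry over. Pictures are saved under pics/ and viewed, at most 10 in all, crops included, and the job is handed in when it is done.

Besides the shell and the picture viewer there is one more tool, called as name(argument=value, ...) on one line, values as JSON. apply_moves: Moves the arm, as the interface text tells. Its arguments: {"type":"object","properties":{"series":{"type":"array","items":{"type":"array"}},"hand":{"type":"number"}},"required":["series"]}

```bash
mkdir -p pics; python3 - <<'E'
from station import sensors,camera,camera_model,arm
import cv2,numpy as np
print(sensors.state())
for n in("scene","top"):
    im=camera(n);cv2.imwrite(f"pics/{n}0.png",im[:,:,::-1]);m=camera_model(n)
    print(n,m)
print(camera_model("wrist"))
E
```

```text
{'time_s': 0.0, 'q': array([ 1.06424331e+00,  1.16505540e-01,  1.44228644e+00,  2.41249084e-05,
        1.58401271e+00, -3.77866556e-02]), 'qd': array([-2.29573505e-03, -1.34871808e-03, -2.77714183e-04,  7.36714369e-04,
        6.04745918e-04,  3.80934397e-05]), 'tau': array([-5.06280867e-04, -7.21270752e+01, -6.22594857e+01,  7.80720566e-02,
        2.38595833e-02, -1.37738625e-04]), 'ee_pos': array([0.30484451, 0.60200024, 0.21787886]), 'eef_rot': array([-7.29531489e-01, -3.05535461e+00,  1.82338988e-03]), 'wrist_force': array([ 0.21266242, -0.23880144,  0.03851577]), 'moment': array([ 0.01810505,  0.02204399, -0.00550102]), 'gripper_force': 0.0, 'finger_gap': 0.09311533352566824}
scene {'K': array([[623.38727433,   0.        , 332.85147561],
       [  0.        , 623.38727433, 238.90748467],
       [  0.        ,   0.        ,   1.        ]]), 'R': array([[ 0.3564796 ,  0.93430258, -0.00098778],
       [ 0.8005463 , -0.30599015, -0.5152627 ],
       [-0.48171352,  0.18288988, -0.85703173]]), 't': array([-0.16391373, -0.40541466,  1.84021191])}
top {'K': array([[501.28523538,   0.        , 330.29829146],
       [  0.        , 501.28523538, 235.62932751],
       [  0.        ,   0.        ,   1.        ]]), 'R': array([[-0.01109521, -0.99989832,  0.00895836],
       [-0.99572469,  0.01022641, -0.09180279],
       [ 0.09170185, -0.00993863, -0.99573691]]), 't': array([-0.03377291,  0.5106501 ,  1.24911903])}
{'K': array([[395.89444589,   0.        , 320.14015264],
       [  0.        , 395.89444589, 239.70950135],
       [  0.        ,   0.        ,   1.        ]]), 'mount': array([[-1.71654095e-04, -9.57810263e-01, -2.87401237e-01,
         8.01364719e-02],
       [ 9.99999452e-01, -4.61175605e-04,  9.39678371e-04,
        -2.15761429e-04],
       [-1.03257603e-03, -2.87400918e-01,  9.57809817e-01,
        -1.65826143e-01],
       [ 0.00000000e+00,  0.00000000e+00,  0.00000000e+00,
         1.00000000e+00]])}
```

View pics/top0.png

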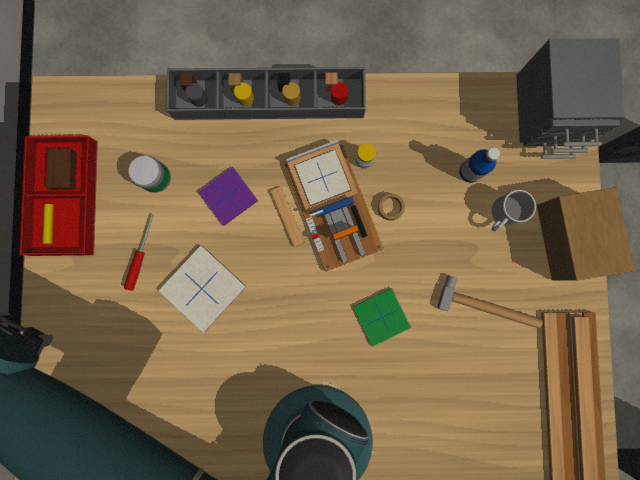

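View pics/scene0.png

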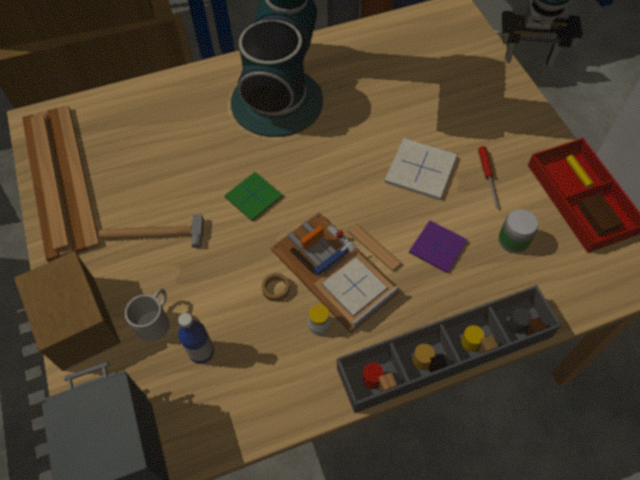

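The plate-like things in the top view are small white (322,178), large white (201,288), green (381,317) and purple (227,196). Green and purple are excluded, and of the two whites the smaller one, in the jig's frame, is meant. I'll confirm it in an enlarged crop.

```bash
cat > h.py <<'E'
from station import sensors,camera,camera_model,arm
import cv2,numpy as np
from scipy.spatial.transform import Rotation as Ro
def pose(n):
    m=camera_model(n)
    if n!="wrist": return m["K"],m["R"],m["t"]
    s=sensors.state();T=np.eye(4);T[:3,:3]=Ro.from_rotvec(s["eef_rot"]).as_matrix();T[:3,3]=s["ee_pos"]
    W=np.linalg.inv(T@m["mount"]);return m["K"],W[:3,:3],W[:3,3]
def ray(c,uv):
    K,R,t=c;return -R.T@t,R.T@np.linalg.inv(K)@np.array([*uv,1.])
def onz(c,uv,z):
    o,d=ray(c,uv);return o+d*(z-o[2])/d[2]
def tri(obs):
    A=np.zeros((3,3));b=np.zeros(3)
    for c,uv in obs:
        o,d=ray(c,uv);d/=np.linalg.norm(d);P=np.eye(3)-np.outer(d,d);A+=P;b+=P@o
    X=np.linalg.solve(A,b)
    return X,[np.linalg.norm(proj(c,X)-uv) for c,uv in obs]
def proj(c,X):
    K,R,t=c;p=K@(R@X+t);return p[:2]/p[2]
E
python3 - <<'E'
from h import *
a=cv2.imread("pics/top0.png")[130:280,250:410];b=cv2.imread("pics/scene0.png")[205:335,260:410]
a=cv2.resize(a,(400,375),interpolation=cv2.INTER_CUBIC);b=cv2.resize(b,(400,347),interpolation=cv2.INTER_CUBIC);b=cv2.copyMakeBorder(b,0,28,0,0,0)
cv2.imwrite("pics/crop0.png",np.hstack([a,b]))
c=pose("top")
for n,uv,z in(("plate",(322,178),.035),("handle",(345,232),.08)):print(n,onz(c,uv,z))
E
```

```text
plate [ 0.65658367 -0.01964532  0.035     ]
handle [ 0.51355325 -0.07446263  0.08      ]
```

View pics/crop0.png

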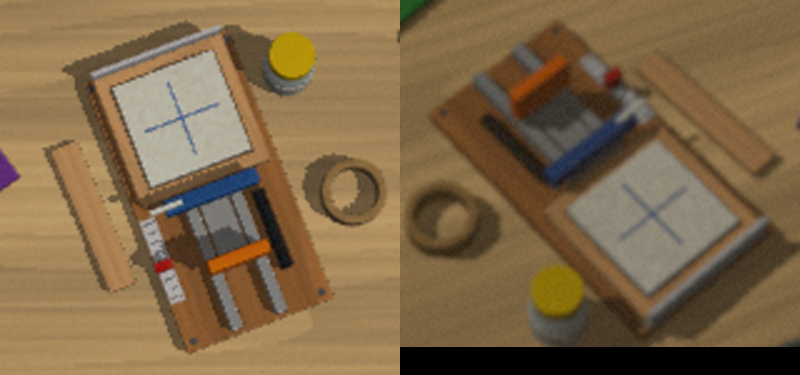

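The crop confirms it: the small white plate with the blue cross sits inside the wooden frame of the jig with blue jaw and orange handle. Next I move above the jig with the fingers shut for a close wrist view.

apply_moves(hand=0, series=[[[-0.0368, -0.0308, -0.005], [0, 0, 0]], [[-0.0368, -0.0308, -0.005], [0, 0, 0]], [[-0.0368, -0.0308, -0.005], [0, 0, 0]], [[-0.0368, -0.0308, -0.005], [0, 0, 0]], [[-0.0368, -0.0308, -0.005], [0, 0, 0]], [[-0.0368, -0.0308, -0.005], [0, 0, 0]], [[-0.0368, -0.0308, -0.005], [0, 0, 0]], [[-0.0368, -0.0308, -0.005], [0, 0, 0]], [[-0.0368, -0.0308, -0.005], [0, 0, 0]], [[-0.0368, -0.0308, -0.005], [0, 0, 0]], [[-0.0368, -0.0308, -0.005], [0, 0, 0]], [[-0.0368, -0.0308, -0.005], [0, 0, 0]], [[-0.0368, -0.0308, -0.005], [0, 0, 0]], [[-0.0368, -0.0308, -0.005], [0, 0, 0]], [[-0.0368, -0.0308, -0.005], [0, 0, 0]], [[-0.0368, -0.0308, -0.005], [0, 0, 0]], [[0, 0, 0], [0, 0, 8.5]], [[0, 0, 0], [0, 0, 8.5]], [[0, 0, 0], [0, 0, 8.5]], [[0, 0, 0], [0, 0, 8.5]]])

```text
time_s: 2.1
ee_pos: [0.6076, -0.1037, 0.2982]
eef_rot: [-1.6, -2.703, 0.0]
wrist_force: [0.0, -0.2, 0.6]
finger_gap: 0.001
gripper_force: 0.0
```

apply_moves(series=[[[0, 0, 0], [0, 0, 4]], [[0, 0, 0], [0, 0, 4]], [[0, 0, 0], [0, 0, 0]], [[0, 0, 0], [0, 0, 0]]])

```text
time_s: 2.5
ee_pos: [0.6076, -0.1035, 0.2985]
eef_rot: [-1.773, -2.593, 0.0]
wrist_force: [0.2, -0.3, -0.8]
finger_gap: 0.0008
gripper_force: 0.0
```

```bash
python3 - <<'E'
from h import *
c=pose("wrist");im=camera("wrist");cv2.imwrite("pics/w1.png",im[:,:,::-1]);np.savez("w1.npz",K=c[0],R=c[1],t=c[2])
print(sensors.state()["q"], c[1])
E
```

```text
[-2.10061517e-01 -2.11666990e-02  1.45570686e+00  1.97582873e-05
  1.70738025e+00 -5.81044946e-01] [[ 9.31999885e-01  3.62458289e-01  4.50121774e-04]
 [ 3.47134169e-01 -8.92952419e-01  2.86590032e-01]
 [ 1.04278870e-01 -2.66945624e-01 -9.58053209e-01]]
```

View pics/w1.png

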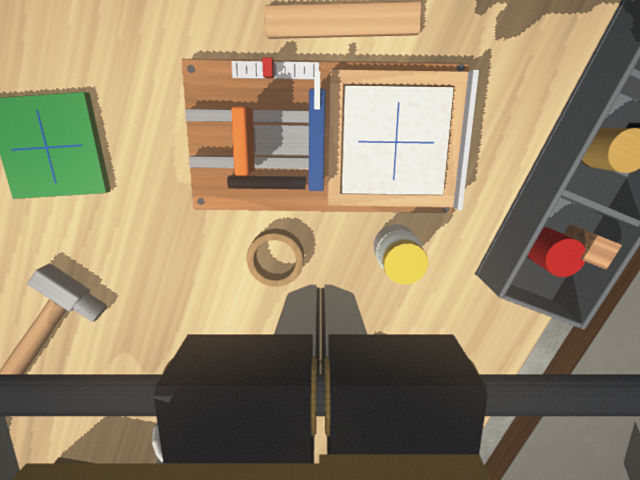

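The wrist view shows the jig nearly aligned with the image: plate cross (398,142), handle (240,142), red marker (268,67), pointer tip (317,66). Next, a second vantage for triangulation.

apply_moves(series=[[[0, 0.04, 0], [0, 0, 0]], [[0, 0.04, 0], [0, 0, 0]], [[0, 0.04, 0], [0, 0, 0]], [[0, 0, 0], [0, 0, 0]], [[0, 0, 0], [0, 0, 0]]])

```text
time_s: 3.05
ee_pos: [0.7199, -0.0599, 0.2975]
eef_rot: [-1.773, -2.592, 0.001]
wrist_force: [-0.7, 0.9, -0.3]
finger_gap: 0.0005
gripper_force: 0.0
```

```bash
python3 - <<'E'
from h import *
c=pose("wrist");im=camera("wrist");cv2.imwrite("pics/w2.png",im[:,:,::-1]);np.savez("w2.npz",K=c[0],R=c[1],t=c[2])
out=[];obs={}
for n in("w1","w2"):
    d=np.load(n+".npz");c=(d["K"],d["R"],d["t"]);im=cv2.imread(f"pics/{n}.png")
    x0=175 if n=="w1" else 65
    r=im[50:216,x0:x0+310]; out.append(cv2.resize(r,None,fx=2.5,fy=1.8*1,interpolation=cv2.INTER_CUBIC)[:, :775])
    h=cv2.cvtColor(im,cv2.COLOR_BGR2HSV)
    roi=np.zeros(h.shape[:2],np.uint8);roi[40:220,x0-20:x0+320]=255
    M={"orange":cv2.inRange(h,(8,200,120),(15,255,255)),"red":cv2.inRange(h,(0,150,80),(5,255,255))|cv2.inRange(h,(172,150,80),(180,255,255)),"blue":cv2.inRange(h,(105,80,60),(125,255,255))}
    for k,m in M.items():
        N,l,s,ct=cv2.connectedComponentsWithStats(m&roi)
        for i in range(1,N):
            if s[i,4]>40: print(n,k,s[i],ct[i].round(1))
cv2.imwrite("pics/crop1.png",np.vstack(out))
E
```

```text
w1 red [262  57  11  21 186] [267.   66.8]
w1 blue [ 309   89   16  102 1362] [315.9 142.3]
w1 blue [359 103  75  56 148] [394.  137.5]
w2 red [141  57  12  21 178] [146.7  66.4]
w2 blue [ 186   90   21  101 1307] [196.6 144.6]
w2 blue [244 105  74  71 152] [279.9 141. ]
```

View pics/crop1.png

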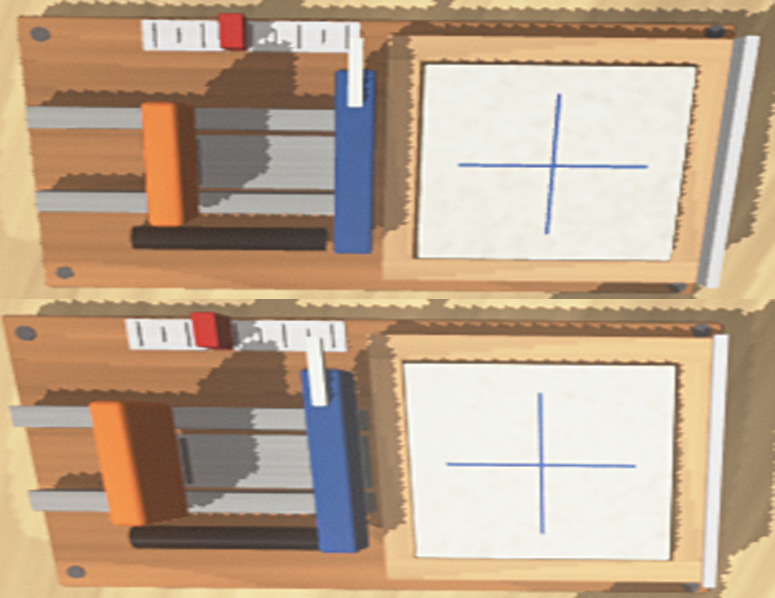

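The crop (top: view 1, bottom: view 2) shows the plate cross at (553,166)/(541,465), the handle's top face middle at (164,164)/(119,463), the red marker's top at (231,28)/(205,327) and the pointer end at (354,40)/(314,338). It also shows three screws on the base.

```bash
cat > m.py <<'E'
from h import *
C=[]
for n in("w1","w2"):
    d=np.load(n+".npz");C.append((d["K"],d["R"],d["t"]))
f=lambda a,b:[(C[0],np.array([175+a[0]/2.5,50+a[1]/1.8])-.3),(C[1],np.array([65+b[0]/2.5,50+(b[1]-298.8)/1.8])-.3)]
P=dict(cross=((553,166),(541,465)),handle=((164,164),(119,463)),red=((231,28),(205,327)),tip=((354,40),(314,338)),s1=((40,34),(25,332)),s2=((64,272),(76,571)),s3=((715,31),(700,330)),
pA=((424,63),(404,363)),pB=((696,67),(677,365)),pC=((670,260),(671,560)),pD=((415,256),(415,556)))
X={}
for k,v in P.items():
    X[k],e=tri(f(*v)); print(k,X[k].round(4),np.round(e,2))
ang=lambda a,b:np.arctan2(*(X[b]-X[a])[[1,0]])
print("yaw",ang("handle","cross"),ang("s1","s3"),ang("pA","pB"),ang("pD","pC"),ang("pD","pA")-np.pi/2,ang("s2","s1")-np.pi/2)
th=np.mean([ang("handle","cross"),ang("s1","s3"),ang("s2","s1")-np.pi/2]);ux=np.array([np.cos(th),np.sin(th),0])
print(th,"tip-red along x",(X["tip"]-X["red"])@ux,"cross-handle",(X["cross"]-X["handle"])@ux)
s=sensors.state();R=Ro.from_rotvec(s["eef_rot"]).as_matrix()
print("tool yaw of y",np.arctan2(R[1,1],R[0,1]))
for k in("cross","handle"):print(k,"in tool",(R.T@(X[k]-s["ee_pos"])).round(4))
E
python3 m.py
```

```text
cross [ 0.6602 -0.0194  0.0377] [0. 0.]
handle [ 0.515  -0.0726  0.0803] [0.01 0.01]
red [0.5098 0.0019 0.0348] [0.05 0.05]
tip [0.5588 0.0121 0.0556] [0.22 0.22]
s1 [ 0.4341 -0.0285  0.0189] [0.25 0.26]
s2 [ 0.4824 -0.1599  0.0171] [0.05 0.05]
s3 [0.6948 0.0741 0.0203] [0.08 0.08]
pA [0.5888 0.013  0.0323] [0.32 0.32]
pB [0.693  0.0519 0.0322] [0.22 0.22]
pC [ 0.7317 -0.0517  0.0344] [0.23 0.23]
pD [ 0.6266 -0.09    0.0345] [0.23 0.23]
yaw 0.3508797981754358 0.3749343448496307 0.3566093337383843 0.348712262918042 0.35137825984164306 0.3518631808267141
0.3592257746172602 tip-red along x 0.04947397481497543 cross-handle 0.1546110000568884
tool yaw of y 0.3700102931801149
cross in tool [ 0.0594 -0.0402  0.2607]
handle in tool [ 0.0624 -0.1948  0.2182]
```

apply_moves(series=[[[0.02, -0.0134, 0], [0, 0, 1]], [[0.02, -0.0134, 0], [0, 0, 0]], [[0.0194, -0.0134, 0], [0, 0, 0]], [[0, 0, 0.048], [0, 0, 0]], [[0, 0, 0.048], [0, 0, 0]], [[0, 0, 0.048], [0, 0, 0]], [[0, 0, 0.048], [0, 0, 0]], [[0, 0, 0.03], [0, 0, 0]], [[0, 0, 0.018], [0, 0, 0]], [[0, 0, 0], [0, 0, 0]], [[0, 0, 0], [0, 0, 0]]])

```text
time_s: 4.2
ee_pos: [0.6616, -0.0189, 0.0607]
eef_rot: [1.798, 2.574, 0.002]
wrist_force: [1.0, 0.0, 0.2]
finger_gap: 0.0006
gripper_force: 0.0
```

apply_moves(series=[[[0, 0, 0.004], [0, 0, 0]], [[0, 0, 0.004], [0, 0, 0]], [[0, 0, 0.004], [0, 0, 0]], [[0, 0, 0.004], [0, 0, 0]], [[0, 0, 0.004], [0, 0, 0]], [[0, 0, 0.002], [0, 0, 0]], [[0, 0, 0.002], [0, 0, 0]], [[0, 0, 0], [0, 0, 0]], [[0, 0, 0], [0, 0, 0]]])

```text
time_s: 5.1
ee_pos: [0.6611, -0.0188, 0.0348]
eef_rot: [1.799, 2.576, -0.0]
wrist_force: [-2.2, -1.5, 3.8]
finger_gap: 0.0004
gripper_force: 1.8
```

apply_moves(series=[[[0, 0, 0.002], [0, 0, 0]], [[0, 0, 0.002], [0, 0, 0]], [[0, 0, 0.001], [0, 0, 0]], [[0, 0, 0], [0, 0, 0]], [[0, 0, 0], [0, 0, 0]]])

```text
time_s: 5.6
ee_pos: [0.6612, -0.0187, 0.0302]
eef_rot: [1.799, 2.575, -0.0]
wrist_force: [-3.6, -1.2, 8.3]
finger_gap: 0.0005
gripper_force: 4.0
```

apply_moves(series=[[[0, 0, 0.001], [0, 0, 0]], [[0, 0, 0.001], [0, 0, 0]], [[0, 0, 0.001], [0, 0, 0]], [[0, 0, 0], [0, 0, 0]], [[0, 0, 0], [0, 0, 0]], [[0, 0, 0], [0, 0, 0]]])

```text
time_s: 6.2
ee_pos: [0.6614, -0.0188, 0.0301]
eef_rot: [1.798, 2.575, 0.001]
wrist_force: [-18.6, -0.5, 35.8]
finger_gap: 0.0003
gripper_force: 17.8
```

The plate is bottomed at 30 mm (stiff contact). I lift off and check that it is level.

apply_moves(series=[[[0, 0, -0.004], [0, 0, 0]], [[0, 0, -0.02], [0, 0, 0]], [[0, 0, -0.045], [0, 0, 0]], [[0, 0, -0.045], [0, 0, 0]], [[0, 0, -0.048], [0, 0, 0]], [[-0.02, 0, -0.04], [0, 0, 0]], [[-0.02, 0, -0.04], [0, 0, 0]], [[-0.02, -0.03, -0.025], [0, 0, 0]], [[0, -0.04, 0], [0, 0, 0]], [[0, 0, 0], [0, 0, 0]], [[0, 0, 0], [0, 0, 0]]])

```text
time_s: 7.3
ee_pos: [0.6159, -0.0993, 0.2938]
eef_rot: [1.799, 2.574, 0.001]
wrist_force: [-0.2, -0.5, -0.2]
finger_gap: 0.0006
gripper_force: 0.0
```

```bash
python3 - <<'E'
from h import *
c=pose("wrist");im=camera("wrist");cv2.imwrite("pics/w3.png",im[:,:,::-1]);np.savez("w3.npz",K=c[0],R=c[1],t=c[2])
u,v=proj(c,np.array([.585,-.046,.02]));print(u,v)
r=im[max(0,int(v)-95):int(v)+95,int(u)-165:int(u)+165,::-1]
print(max(0,int(v)-95),int(u)-165,r.shape)
cv2.imwrite("pics/crop3.png",cv2.resize(r,None,fx=2.4,fy=2.4,interpolation=cv2.INTER_CUBIC))
E
```

```text
309.8636756069794 139.94743406638628
44 144 (190, 330, 3)
```

View pics/crop3.png

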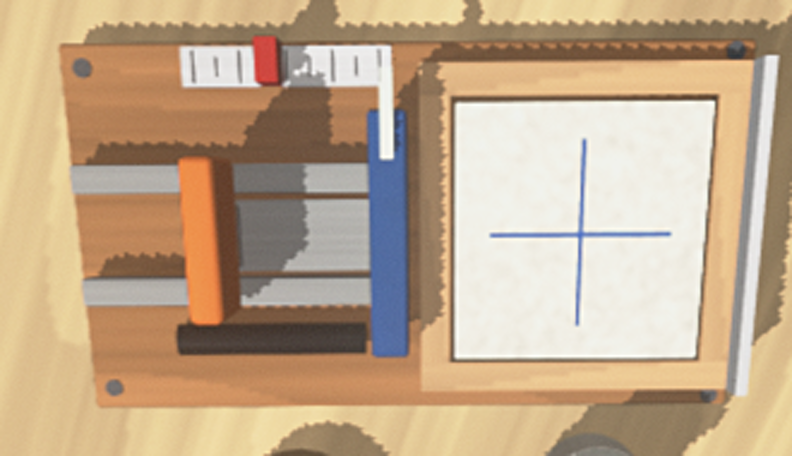

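Seated: the plate is flush all round, with an even thin gap and no raised-edge shadow. The jaw is still closed. Now to grasp the handle.

apply_moves(hand=0.4, series=[[[0.03, -0.0385, 0], [0, 0, 0]], [[0.03, -0.047, 0], [0, 0, 0]], [[0, 0, 0.048], [0, 0, 0]], [[0, 0, 0.048], [0, 0, 0]], [[0, 0, 0.048], [0, 0, 0]], [[0, 0, 0.02], [0, 0, 0]], [[0, 0, 0], [0, 0, 0]], [[0, 0, 0], [0, 0, 0]]])

```text
time_s: 8.15
ee_pos: [0.5214, -0.0731, 0.1303]
eef_rot: [-1.798, -2.576, -0.0]
wrist_force: [0.5, -0.3, 0.8]
finger_gap: 0.0373
gripper_force: 0.0
```

```bash
python3 - <<'E'
from h import *
s=sensors.state();R=Ro.from_rotvec(s["eef_rot"]).as_matrix();print(s["ee_pos"],s["finger_gap"],(R.T@(np.array([.515,-.0726,.05])-s["ee_pos"])).round(4),np.arctan2(R[1,1],R[0,1]))
im=camera("wrist");cv2.imwrite("pics/w4.png",im[:,:,::-1])
E
```

```text
[ 0.52141384 -0.07306741  0.13030342] 0.037308448063846485 [ 0.0026 -0.0059  0.0803] 0.3521724690269502
```

View pics/w4.png

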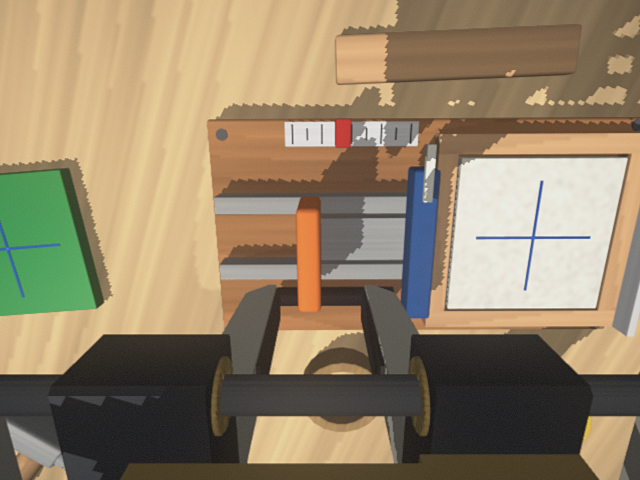

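The handle (309,255) lies between the fingertips (278 and 368 at row 290), about 6 mm left of their middle. I correct that and descend.

apply_moves(series=[[[0.002, -0.006, 0.01], [0, 0, 0]], [[0, 0, 0.03], [0, 0, 0]], [[0, 0, 0.03], [0, 0, 0]], [[0, 0, 0.008], [0, 0, 0]], [[0, 0, 0], [0, 0, 0]], [[0, 0, 0], [0, 0, 0]]])

```text
time_s: 8.8
ee_pos: [0.5151, -0.0737, 0.0532]
eef_rot: [1.798, 2.574, 0.001]
wrist_force: [0.4, 0.9, 0.3]
finger_gap: 0.037
gripper_force: 0.0
```

apply_moves(hand=0, series=[[[0, 0, 0], [0, 0, 0]], [[0, 0, 0], [0, 0, 0]], [[0, 0, 0], [0, 0, 0]], [[0, 0, 0], [0, 0, 0]], [[0, 0, 0], [0, 0, 0]]])

```text
time_s: 9.3
ee_pos: [0.5144, -0.0737, 0.0521]
eef_rot: [1.799, 2.576, -0.0]
wrist_force: [-4.3, -0.6, 6.5]
finger_gap: 0.0136
gripper_force: 30.0
```

apply_moves(series=[[[0, -0.005, 0], [0, 0, 0]], [[0, -0.006, 0], [0, 0, 0]], [[0, -0.006, 0], [0, 0, 0]], [[0, -0.006, 0], [0, 0, 0]], [[0, -0.006, 0], [0, 0, 0]], [[0, -0.006, 0], [0, 0, 0]], [[0, -0.006, 0], [0, 0, 0]], [[0, -0.003, 0], [0, 0, 0]], [[0, 0, 0], [0, 0, 0]], [[0, 0, 0], [0, 0, 0]], [[0, 0, 0], [0, 0, 0]]])

```text
time_s: 10.4
ee_pos: [0.4742, -0.0887, 0.0522]
eef_rot: [1.797, 2.573, 0.003]
wrist_force: [12.7, 2.1, -2.9]
finger_gap: 0.0139
gripper_force: 30.0
```

```bash
python3 - <<'E'
from h import *
c=pose("wrist");im=camera("wrist");cv2.imwrite("pics/w5.png",im[:,:,::-1]);np.savez("w5.npz",K=c[0],R=c[1],t=c[2])
top=camera("top");ct=pose("top")
u,v=proj(c,np.array([.51,.002,.036]));print(u,v,sensors.state()["ee_pos"])
v0=max(0,int(v)-40);u0=max(0,int(u)-60);r=im[v0:v0+110,u0:u0+130,::-1];print("wrist crop",u0,v0,r.shape)
u,v=proj(ct,np.array([.51,.002,.036]));a=int(u)-20;b=int(v)-20;t=top[b:b+40,a:a+40,::-1];print("top crop",a,b)
np.save("top5.npy",top)
cv2.imwrite("pics/crop5.png",np.hstack([cv2.resize(r,(520,440),interpolation=cv2.INTER_CUBIC),cv2.resize(t,(280,440))]))
E
```

```text
465.2569036370999 138.0086678160843 [ 0.47424801 -0.08867098  0.05215036]
wrist crop 405 98 (110, 130, 3)
top crop 293 215
```

View pics/crop5.png

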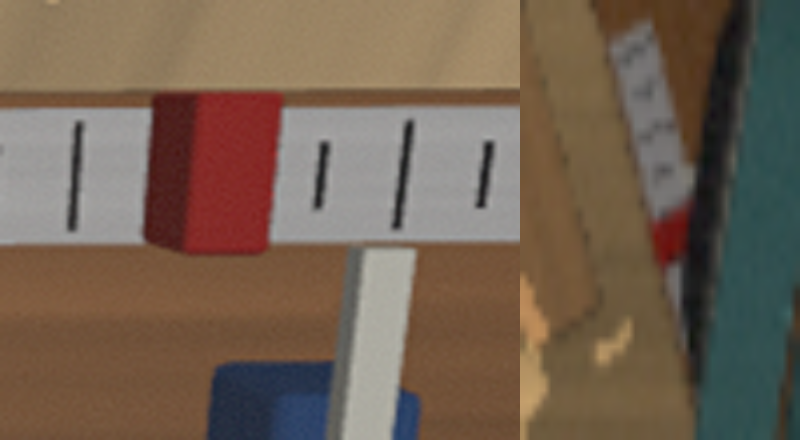

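The crop shows the pointer end at about (389,249) still right of the red marker's top face (middle about (234,170)).

```bash
python3 - <<'E'
from h import *
ld=lambda n:(lambda d:(d["K"],d["R"],d["t"]))(np.load(n+".npz"))
ux=np.array([np.cos(.352),np.sin(.352),0])
a={"w1":((175+231/2.5,50+28/1.8),(175+354/2.5,50+40/1.8)),"w2":((65+205/2.5,50+(327-298.8)/1.8),(65+314/2.5,50+(338-298.8)/1.8)),
"w3":((144+265/2.4,44+57/2.4),(144+386/2.4,44+50/2.4)),"w5":((405+234/4,98+170/4),(405+389/4,98+249/4))}
for n,(r,p) in a.items():
    c=ld(n);R=onz(c,r,.036)
    print(n,R.round(4),R@ux,[(round(float((onz(c,p,z)-R)@ux),4)) for z in(.058,.060,.062)])
rr,e=tri([(ld(n),np.array(a[n][0])) for n in a]);print("red tri",rr,rr@ux,np.round(e,1))
tt,e=tri([(ld(n),np.array(a[n][1])) for n in("w1","w2","w3")]);print("tip tri",tt,tt@ux,np.round(e,1))
E
```

```text
w1 [0.5103 0.0017 0.036 ] 0.4796144940486989 [0.0494, 0.0494, 0.0494]
w2 [0.5107 0.0017 0.036 ] 0.4799307247247429 [0.0497, 0.0504, 0.051]
w3 [0.5104 0.0012 0.036 ] 0.4794763384574905 [0.0506, 0.0507, 0.0507]
w5 [0.5097 0.0008 0.036 ] 0.478746284481841 [0.0084, 0.0075, 0.0066]
red tri [0.51014206 0.00138966 0.03473886] 0.47934184101999916 [0.4 0.3 0.1 1.3]
tip tri [0.55916608 0.01396369 0.05908774] 0.5296951765747944 [2.9 2.4 5.3]
```

About 7.4 mm remains, and the views agree on it.

apply_moves(series=[[[0, -0.003, 0], [0, 0, 0]], [[0, -0.003, 0], [0, 0, 0]], [[0, -0.0015, 0], [0, 0, 0]], [[0, 0, 0], [0, 0, 0]], [[0, 0, 0], [0, 0, 0]], [[0, 0, 0], [0, 0, 0]], [[0, 0, 0], [0, 0, 0]], [[0, 0, 0], [0, 0, 0]]])

```text
time_s: 11.3
ee_pos: [0.4673, -0.0912, 0.0522]
eef_rot: [1.797, 2.573, 0.003]
wrist_force: [13.0, 2.0, -4.3]
finger_gap: 0.0138
gripper_force: 30.0
```

```bash
python3 - <<'E'
from h import *
c=pose("wrist");im=camera("wrist");cv2.imwrite("pics/w6.png",im[:,:,::-1]);np.savez("w6.npz",K=c[0],R=c[1],t=c[2])
s=sensors.state();print(s["ee_pos"],s["wrist_force"],s["gripper_force"],s["time_s"])
sc=camera("scene")
u,v=proj(c,np.array([.51,.002,.036]));v0=int(v)-40;u0=min(int(u)-60,510);r=im[v0:v0+110,u0:u0+130,::-1];print(u0,v0,r.shape)
t=sc[205:335,260:400,::-1]
cv2.imwrite("pics/crop6.png",np.hstack([cv2.resize(r,(400,338),interpolation=cv2.INTER_CUBIC),cv2.resize(t,(364,338),interpolation=cv2.INTER_CUBIC)]))
E
```

```text
[ 0.46730026 -0.09125249  0.05214093] [13.00665208  1.05904985 -3.1345391 ] 30.009696185588837 11.35
421 97 (110, 130, 3)
```

View pics/crop6.png

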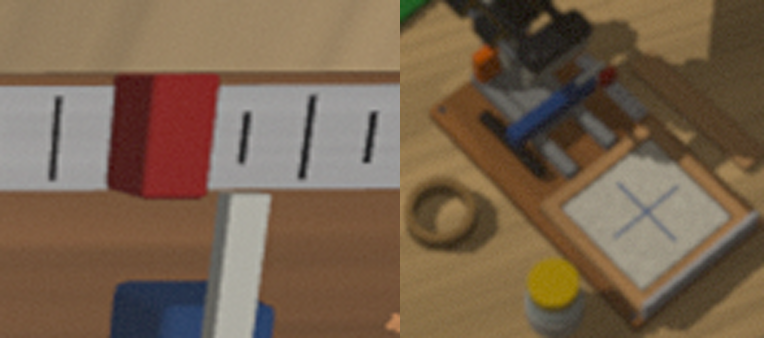

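```bash
python3 - <<'E'
from h import *
d=np.load("w6.npz");c=(d["K"],d["R"],d["t"]);ux=np.array([np.cos(.352),np.sin(.352),0])
f=lambda x,y:(421+x/3.077,97+y/3.077)
R=onz(c,f(180,135),.036);print(R,R@ux)
for z in(.057,.06,.063):
  for yaw in (.345,.352,.36):
    u=np.array([np.cos(yaw),np.sin(yaw),0]);print(z,yaw,((onz(c,f(250,194),z)-R)@u).round(4))
E
```

```text
[5.09626722e-01 5.00171576e-04 3.60000000e-02] 0.4785514266047803
0.057 0.345 0.0017
0.057 0.352 0.0017
0.057 0.36 0.0016
0.06 0.345 0.0004
0.06 0.352 0.0003
0.06 0.36 0.0003
0.063 0.345 -0.001
0.063 0.352 -0.0011
0.063 0.36 -0.0011
```

The pointer is within about 0.5 mm of the marker: the direct view reads 0.3 mm off, and 50.3 mm of pull matches the 50 mm measured while closed. The handle is gripped at 30 N, and the scene view shows the plate seated and untouched. Handing in.

```bash
python3 -c "
from station import arm
print(arm.sign_off())"
```

```text
the job is handed in; nothing more can be done
None
```

The plate is seated flush in its frame, the jaw is held open by the handle with its pointer within about 0.5 mm of the red marker, and the job is handed in (the hand-in returned no verdict).

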